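Index the pipe-rest arm one hole over

TASK

On the fit-up jig, hook a fingertip under the pull ring of the spring index pin, lift the pin, swing the arm one hole over towards the side where the round pipe stub stands, and let the ring go so that the pin drops fully home in that hole. Only hook and push the ring, gently: do not grip it, do not force the arm or pull the pin hard against its stop, and leave everything else on the bench where it is.

Things in the scene. Friction and masses are not known exactly. Their poses are not given: they have to be found in the camera images.
- jig: Index plate of the fit-up jig: steel, 250 x 250 x 16 mm, flat, fixed. Origin: on the arm's vertical pivot axis, at table level; x runs along the plate's middle over its middle hole, y to the left of that, z up. Plate: x -50 to 200, y -125 to 125 mm. Five 15 mm holes on an arc of radius 150 mm about the pivot at -36, -18, 0, 18, 36 degrees. The pivot bolt stands to 58 mm.
- swing_arm (a joint): Angle (rad) of the flat steel arm about the pivot, positive anticlockwise from above (to the jig's +y). Holes at -0.628, -0.314, 0, 0.314, 0.628; it starts pinned at 0. A bar 40 mm wide, top at 32 mm, reaching 245 mm from the pivot, with a V rest for pipe (65 mm high) at its end. Unpinned it swings with light friction (2.5 N at the ring) and stays where left; pinned it cannot swing.
- index_pin (a joint): Lift (m) of the pin that the ring pulls: 0 fully home, 0.034 at its upper stop, clear of the hole above 0.014. Released between holes it rests on the plate at about 0.013 and drops when it comes over a hole. A spring pushes it down: lifting takes about 6 N at first, 10 N at the top.
- ring_top (a point): Inside edge of the pull ring at its top, where a fingertip bears to lift; 120 mm above the table with the pin home, 150 mm from the pivot; moves with pin and arm. Ring: 8 mm steel bar, 56 mm inside, 72 mm outside, upright on the pin, its opening facing along the arm. Inside bottom at 64 mm; pin housing below, 30 mm across, to 52 mm. x axis along the arm, outward; z up.
- pin_axis (a point): Point on the arm's top face (32 mm above the table) on the pin's axis, 150 mm from the pivot; its frame's x axis points along the arm away from the pivot.
- pipe_mid (a point): Centre (half-way up) of the round pipe stub standing upright on the table to one side of the jig: dark steel, 52 mm outside, 42 mm inside, 90 mm high. The sign of its y in the jig's frame tells which way to swing. Leave it alone.
- square_tube_mid (a point): Centre (half-way up) of the square tube stub standing upright on the jig's other side: dark steel, 48 x 48 mm, 90 mm high. Leave it alone.
- tape_measure_mid (a point): Centre of a tape measure, 70 x 40 x 62 mm high, beside the jig. Leave it alone.
- flange_mid (a point): Centre of a flat round steel flange, 100 mm across, 48 mm hole, 12 mm thick, beside the jig. Leave it alone.
- wrench_mid (a point): A wrench 240 mm long lying on the right. Leave it alone.
- angle_offcut_mid (a point): An offcut of angle iron, 160 x 40 x 40 mm, lying on the left. Leave it alone.
- grinding_disc_mid (a point): A grinding disc 116 mm across lying flat on the right. Leave it alone.
- bolt_mid (a point): A bolt standing on its head, 60 mm high, on the jig plate's near right corner. Leave it alone.
Not all that is in view belongs to the job. What is shaped like the part that bears pipe_mid but pink or white is not meant.

How it is judged (in metres and radians):
On the way, in this order (a step that is already met when the one before it is completed fails the run):
1. the index pin is lifted out of its hole (value of joint index_pin above 0.012 m), for 0.1 s.
2. the arm is at the next hole on the pipe's side and the pin has dropped home (((y of pipe_mid in the frame of jig above 0 m and value of joint swing_arm between 0.274 and 0.354 rad) or (y of pipe_mid in the frame of jig below 0 m and value of joint swing_arm between -0.354 and -0.274 rad)) and value of joint index_pin below 0.003 m), for 0.2 s.
At the end, for the whole second after the job is handed in: The arm stands at the next hole on the side where the round pipe is (0.314 rad from the start, within 0.04 rad), the pin is home (less than 3 mm up), and the arm is at rest (all of step 2 and velocity of joint swing_arm between -0.02 and 0.02 rad/s); the robot touches nothing.
It fails at once if anything loose on the bench is lifted or disturbed (moved more than 15 mm) (distance of any of pipe_mid, square_tube_mid, wrench_mid, tape_measure_mid, flange_mid, angle_offcut_mid, grinding_disc_mid, bolt_mid from where it was at the start of the episode above 0.015 m).
It fails at once if the ring is gripped or the jig is forced (fingers press it with more than 35 N) (contact force between the fingers and jig above 35 N).
It also fails if it takes over 48 s, if anything falls off the work surface, if the arm or the gripper's body presses on something with over 40 N, if the wrist force passes 120 N, or if a joint passes its speed limit or range.

ROBOT

A 7-joint arm with a two-finger parallel gripper is mounted at the origin on the work surface. World frame = base frame: x ahead of the robot, y to its left, z up, the work surface at z = 0. Lengths are in m, angles in degrees, forces in N, time in s.
With the tool pointing down it reaches from about 0.425 to 0.875 m from the base axis. Payload 4.7 kg.
Tool frame: the origin (TCP) lies midway between the tips of the shut fingers; the grasp point (between the pads) lies 19 mm behind it; z points along the fingers, y is the line along which they close (so a half turn about z gives the same grasp; the last joint's range is limited). The gripper opens to 87 mm and grips with 3 to 60 N. Pads are 19 mm wide; open, the fingers measure 117 mm over their backs; the gripper's body (75 mm by 190 mm) begins 51 mm behind the grasp point.
Start: joints at [-70.01, 18.392, -4.016, 83.108, 1.295, 78.541, -3.26], TCP at [0.214, 0.614, 0.195] pointing down, gripper open.
Joint ranges: [-163.93, 163.93], [-17.29, 119.83], [-79.2, 71.16], [3.27, 140.29], [-89.18, 269.18], [5.43, 117.66], [-154.24, 154.24]. Speed limits (degrees/s): [147.25, 147.25, 180, 180, 180, 180, 180].

INTERFACE

Orientations are given as [roll, pitch, yaw] about the fixed x, y, z axes, in that order (R = Rz(yaw) Ry(pitch) Rx(roll)).
In Python, from cell import env, viewer, boxes_of, masks_of gives the robot as it stands. The module is installed in compiled form; this text tells all that it offers.
- The arm moves only by the tool apply_moves, never from a script. Its argument "moves" is a list of rows, each a list of 7 numbers: the shift along the tool's x, y, z scaled (see below), then the turn, a rotation vector about the tool's x, y, z scaled (see below), then the opening, from 0 (shut) to 1 (fully open). A call has 1 to 20 rows; each row is the pose to reach, as a shift and turn from the pose commanded when the call began, along the tool's axes at that moment; what a row does not reach only later rows make up. The controller multiplies each number of a shift by 0.2 m and each number of a turn by 1.5 rad. A row lasts 1/10 s, in which the tool goes at most 50 mm and 8.59 degrees, less where a joint would pass 70% of its speed; a pose out of reach is approached as far as the arm can. A call with a number of a shift or a turn outside -1 to 1 is refused whole. A call with a gripper value outside its range is refused whole. The fingers move at their own pace and stop on an object; "grip_force" is the grip in N (left out, the last holds). Time passes only in rows, so rows that repeat a pose let the fingers close. It gives the time, the measured TCP pose, the force, the opening and the grip force at its end, in the units of the state.
- env.get_obs(): the state, without advancing time (a new reading comes with each control period).
- viewer.read_camera(name): name is "side" or "top" or "wrist"; returns the picture (384x512x3 uint8, red, green, blue); there is no depth.
- viewer.get_calibration(name): a dict with "fov_y" (degrees; the focal length in pixels is half the picture's height over the tangent of half this angle, whatever the lens; pixels are square), "cx", "cy" (the principal point, pixels), "position" and "orientation" of the camera in the world. Camera axes: x right, y up, looking along -z (the intrinsics and any distortion apply to the point x, -y, -z); pixel columns grow to the right and rows downward; lengths in m; the calibration is good to about 2 mm. A picture is of the moment at which its call begins: read the wrist's pose just before it. get_calibration takes no time and is no camera call; for the wrist camera it gives the pose at the moment of the call.
- env.sign_off(): hands the job in; it is judged then, once.
Trained networks look in the newest picture that a camera, given by its name, has taken for a name from the list of things; names that differ only in an ending like _2 or _b are one class to them, and where a whole thing is asked for, a point or a joint stands for the part that bears it (a point fixed in the world has none). Each returns a list of dicts, best first, with "conf" (0 to 1); they miss things now and then, are a little off and sometimes report something else, mostly with a low value. They report only what shows in the picture. A call takes as long as a camera call. They do not tell look-alikes from the thing itself.
- boxes_of(camera, target): "location" ([column, row] in pixels, amid what is visible of it).
- masks_of(camera, target): "pixels" (384x512 bool, what is visible of it) and "location" ([column, row] in pixels, amid what is visible of it).
The state is a dict: "time_s": time; "qpos": joint angles; "joint_velocities": joint speeds; "effort": joint torques, N m; "tool_pos": TCP position; "tool_rot": TCP orientation; "force": force on the tool from outside, world axes, zero at the start; "wrist_torque": the same for the moment, N m; "grip_width": finger opening in m; "grasp_force": force on a finger pad.
Only numpy, scipy, OpenCV 4.12 (cv2) and the standard library are available. Lean on these libraries where they do the work, as an engineer would, in place of code of your own. Each camera call takes 0.05 s, during which the arm holds its last target. There are 200 camera calls.

## Working session

There is one attempt and no reset: what is moved stays moved. The work goes in short steps, Python scripts to look and compute and a tool call to move; the robot and the scene stay as the last step left them, time stands still between calls to the robot, and variables do not carry over. Pictures are saved under pics/ and viewed, at most 13 in all, crops included, and the job is handed in when it is done.

Besides the shell and the picture viewer there is one more tool, called after "Call:" by a JSON object that holds its "method" and its "body", one argument or row to a line. apply_moves: Moves the arm, as the interface text tells. Shifts and turns lie within -1 to 1; 1 stands for 0.2 m of shift or 1.5 rad of turn. Its arguments: {"type":"object","properties":{"moves":{"type":"array","items":{"type":"array","items":{"type":"number","minimum":-1,"maximum":1}}},"grip_force":{"type":"number"}},"required":["moves"]}

```bash
mkdir -p pics
python3 - <<'E'
from cell import env, viewer, boxes_of, masks_of
import cv2,numpy as np
for c in ["side","top"]:
    im=viewer.read_camera(c); cv2.imwrite(f"pics/{c}0.png",im[:,:,::-1])
    print(c,viewer.get_calibration(c))
    for t in ["ring_top","pin_axis","pipe_mid","square_tube_mid","jig","swing_arm"]:
        print(t,[(np.round(b["location"]).tolist(),round(b["conf"],2)) for b in boxes_of(c,t)][:4])
print(env.get_obs())
E
```

```text
side {'fov_y': 54.77767810340781, 'cx': 253.6496944187952, 'cy': 197.35140697925647, 'position': array([0.50327065, 0.83775089, 0.76273052]), 'orientation': array([  52.05712715,    0.55509444, -176.44736565])}
ring_top []
pin_axis [([253.0, 227.0], 0.97)]
pipe_mid [([177.0, 231.0], 0.84), ([221.0, 273.0], 0.81), ([169.0, 260.0], 0.69), ([224.0, 323.0], 0.61)]
square_tube_mid [([263.0, 183.0], 0.78), ([291.0, 294.0], 0.33), ([246.0, 210.0], 0.21)]
jig [([269.0, 240.0], 0.69)]
swing_arm [([254.0, 229.0], 0.61)]
top {'fov_y': 48.844653656689474, 'cx': 258.1327315403234, 'cy': 192.78777552095391, 'position': array([4.29407120e-01, 7.24993313e-04, 1.55553418e+00]), 'orientation': array([  5.08007549,   0.51459973, -91.1665174 ])}
ring_top []
pin_axis [([250.0, 200.0], 0.84)]
pipe_mid [([170.0, 153.0], 0.62), ([197.0, 173.0], 0.49), ([158.0, 181.0], 0.49), ([232.0, 135.0], 0.48)]
square_tube_mid [([302.0, 199.0], 0.5), ([268.0, 237.0], 0.32)]
jig [([248.0, 212.0], 0.64), ([248.0, 189.0], 0.48)]
swing_arm [([250.0, 210.0], 0.64), ([392.0, 241.0], 0.2)]
{'time_s': 0.7, 'qpos': array([-70.00825682,  18.39052227,  -4.01507306,  83.10677252,
         1.29513847,  78.53999685,  -3.26079877]), 'joint_velocities': array([-0.02138268,  0.01370949, -0.07086531,  0.0211955 , -0.00097489,
       -0.14978468, -0.00959823]), 'effort': array([ 4.39004934e-04, -4.90951753e+01, -4.02450096e-01, -3.12697005e+01,
       -6.36360724e-02,  3.38771520e-02,  2.32741996e-05]), 'tool_pos': array([0.21364301, 0.61392642, 0.19460912]), 'tool_rot': array([1.79992159e+02, 3.11707950e-03, 1.60815290e+02]), 'force': array([-0.6741671 ,  0.68862646, -0.01548715]), 'wrist_torque': array([-0.01123528, -0.0580967 ,  0.04713203]), 'grasp_force': 0.0, 'grip_width': 0.08741713447704128}
```

View pics/side0.png

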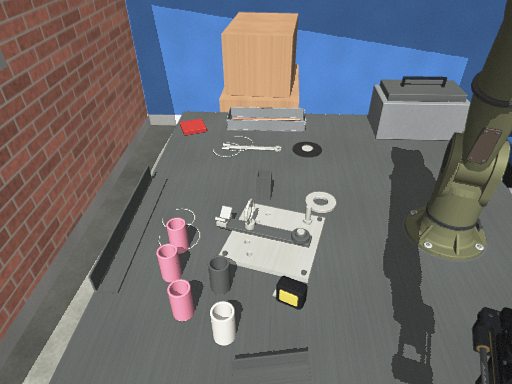

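View pics/top0.png

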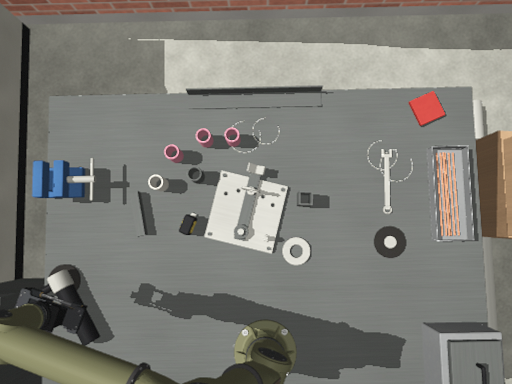

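```bash
cat > h.py <<'E'
import numpy as np
from scipy.spatial.transform import Rotation as R
def cam(c):
    f=192/np.tan(np.radians(c["fov_y"])/2)
    return f,c["cx"],c["cy"],np.array(c["position"]),R.from_euler("xyz",c["orientation"],degrees=True).as_matrix()
def onz(c,uv,z):
    f,cx,cy,p,M=cam(c); d=M@np.array([(uv[0]-cx)/f,-(uv[1]-cy)/f,-1]); return p+d*(z-p[2])/d[2]
def proj(c,X):
    f,cx,cy,p,M=cam(c); q=(np.atleast_2d(X)-p)@M; return np.c_[cx+f*q[:,0]/-q[:,2],cy-f*q[:,1]/-q[:,2]]
E
python3 - <<'E'
from cell import env, viewer, boxes_of, masks_of
import cv2,numpy as np
from h import *
a=cv2.imread("pics/side0.png")[185:285,205:345]; b=cv2.imread("pics/top0.png")[155:255,185:325]
m=np.vstack([cv2.resize(x,None,fx=4,fy=4,interpolation=cv2.INTER_CUBIC)[:300 if 0 else 400] for x in (a,b)])
cv2.imwrite("pics/m1.png",np.hstack([cv2.resize(m[:400],(400*14//10*1,400)),])) 
cv2.imwrite("pics/m2.png",m[400:])
T=viewer.get_calibration("top");S=viewer.get_calibration("side")
viewer.read_camera("side");viewer.read_camera("top")
for t in ["index_pin","ring_top"]:
  for c in ("side","top"):
    print(t,c,[(np.round(b["location"]).tolist(),round(b["conf"],2),b["pixels"].sum(),[ (k.min(),k.max()) for k in np.nonzero(b["pixels"])]) for b in masks_of(c,t)][:3])
for n,C,uv,z in [("pivot",T,(241,231),.058),("pivotS",S,(301,234),.058),("vrest",T,(257,170),.06),("pipeT",T,(195.5,174),.09),("pipeS",S,(219,262),.09)]: print(n,onz(C,uv,z).round(4))
E
```

```text
index_pin side [([318.0, 206.0], 0.47, np.int64(409), [(np.int64(192), np.int64(212)), (np.int64(305), np.int64(334))])]
index_pin top []
ring_top side []
ring_top top [([306.0, 196.0], 0.23, np.int64(174), [(np.int64(191), np.int64(205)), (np.int64(297), np.int64(312))])]
pivot [0.4287 0.0747 0.058 ]
pivotS [0.4264 0.0926 0.058 ]
vrest [0.6443 0.0138 0.06  ]
pipeT [0.6305 0.229  0.09  ]
pipeS [0.6311 0.2346 0.09  ]
```

View pics/m1.png

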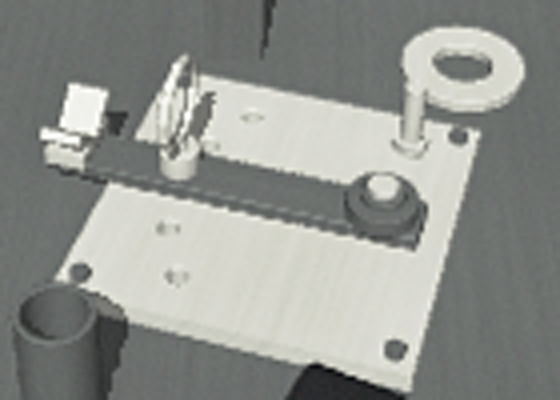

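View pics/m2.png

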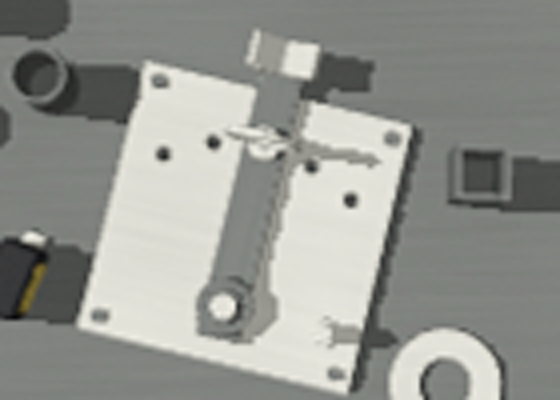

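Run:
```python
from cell import env, viewer
from h import *
from scipy.optimize import least_squares
T=viewer.get_calibration("top");S=viewer.get_calibration("side")
h=[np.r_[.15*np.cos(a),.15*np.sin(a),.016] for a in np.radians([-36,-18,0,18,36])]
c=lambda x,y:np.array([x,y,.016])
t=[((147,60),c(.2,.125)),((413,125),c(.2,-.125)),((350,388),c(-.05,-.125)),((78,326),c(-.05,.125)),((223,306),np.array([0,0,.058])),((163,154),h[4]),((213,143),h[3]),((312,167),h[1]),((351,201),h[0])]
s=[((190,72),c(.2,-.125)),((480,130),c(-.05,-.125)),((411,385),c(-.05,.125)),((55,280),c(.2,.125)),((384,187),np.array([0,0,.056])),((168,229),h[3]),((177,277),h[4])]
U=lambda l,o:(np.array([a for a,_ in l])+.5)/4-.5+o
def Tw(p,X): return np.array(X)@R.from_euler("z",p[2]).as_matrix().T+[p[0],p[1],0]
XT=[b for _,b in t];XS=[b for _,b in s];UT=U(t,[185,155]);US=U(s,[205,185])
def e(p): return np.r_[(proj(T,Tw(p,XT))-UT).ravel(),(proj(S,Tw(p,XS))-US).ravel()]
r=least_squares(e,[.43,.075,-.28],loss="soft_l1");p=r.x
print(p,np.degrees(p[2]));print(e(p).reshape(-1,2).round(1).tolist())
for q in ([.15,0,.12],[.24,0,.065],[.15,0,.032]): print(q,Tw(p,[q]).round(4),proj(T,Tw(p,[q])).round(1),proj(S,Tw(p,[q])).round(1))
print("pipe in jig",(np.array([.63,.232,0])-[p[0],p[1],0])@R.from_euler("z",p[2]).as_matrix())
```

```text
[ 0.4273673   0.07794558 -0.26536135] -15.204085528165649
[[-0.3, 0.5], [-0.6, 0.6], [-1.3, 1.7], [-0.2, 0.3], [-0.3, 0.3], [0.1, 0.1], [0.1, -0.1], [-0.0, 0.0], [-0.1, -0.0], [-4.4, -1.1], [0.2, 0.2], [-0.0, -2.4], [-1.2, 1.2], [-0.2, -0.5], [0.0, -0.8], [-0.0, -0.9]]
[0.15, 0, 0.12] [[0.5721 0.0386 0.12  ]] [[250.  188.6]] [[249.  202.4]]
[0.24, 0, 0.065] [[0.659 0.015 0.065]] [[256.6 165.7]] [[220.3 211.1]]
[0.15, 0, 0.032] [[0.5721 0.0386 0.032 ]] [[250.6 191. ]] [[249.5 225.9]]
pipe in jig [0.15513811 0.20180422 0.        ]
```

Call:
{"method": "apply_moves", "body": {
  "moves": [
    [-0.2, -0.12, -0.25, 0, 0, 0, 0],
    [-0.4, -0.24, -0.5, 0, 0, 0, 0],
    [-0.6, -0.36, -0.7, 0, 0, 0, 0],
    [-0.8, -0.48, -0.75, 0, 0, 0, 0],
    [-0.8, -0.48, -0.75, 0, 0, 0, 0]
  ],
  "grip_force": 5
}}

```text
time_s: 1.5
tool_pos: [0.3349, 0.4691, 0.3469]
tool_rot: [179.9, 0.1, 160.8]
force: [0.5, 0.4, -0.3]
grip_width: 0.0549
grasp_force: 0.0
```

Call:
{"method": "apply_moves", "body": {
  "moves": [
    [-0.2, -0.12, 0, 0, 0, 0, 0],
    [-0.4, -0.24, 0, 0, 0, 0, 0],
    [-0.6, -0.36, 0, 0, 0, 0, 0],
    [-0.8, -0.48, 0, 0, 0, 0, 0],
    [-0.98, -0.6, 0, 0, 0, 0, 0],
    [-0.98, -0.6, 0, 0, 0, 0, 0]
  ]
}}

```text
time_s: 2.1
tool_pos: [0.4836, 0.2853, 0.3451]
tool_rot: [-179.9, 0.2, 160.1]
force: [0.5, -0.1, 0.5]
grip_width: 0.0071
grasp_force: 0.0
```

Run:
```python
from cell import env
o=env.get_obs();print(o["time_s"],o["qpos"].round(3).tolist(),o["tool_pos"].round(4),o["tool_rot"].round(2))
```

```text
2.1 [-44.714, 5.662, 12.474, 81.51, -0.998, 92.903, 37.748] [0.4836 0.2853 0.3451] [-179.91    0.21  160.1 ]
```

Call:
{"method": "apply_moves", "body": {
  "moves": [
    [-0.2, -0.12, 0, 0, 0, 0, 0],
    [-0.4, -0.24, 0, 0, 0, 0, 0],
    [-0.6, -0.36, 0, 0, 0, 0, 0],
    [-0.75, -0.46, 0, 0, 0, 0, 0],
    [-0.75, -0.46, 0, 0, 0, 0, 0]
  ]
}}

```text
time_s: 2.6
tool_pos: [0.5929, 0.1501, 0.3442]
tool_rot: [-179.8, 0.1, 160.3]
force: [-0.4, -0.0, 0.2]
grip_width: 0.0004
grasp_force: 0.0
```

Call:
{"method": "apply_moves", "body": {
  "moves": [
    [-0.2, -0.12, 0, 0, 0.1, 0, 0],
    [-0.4, -0.24, 0, 0, 0.2, 0, 0],
    [-0.6, -0.36, 0, 0, 0.3, 0, 0],
    [-0.7, -0.44, 0, 0, 0.4, 0.03, 0],
    [-0.7, -0.44, 0, 0, 0.5, 0.03, 0],
    [-0.7, -0.44, 0, 0, 0.52, 0.03, 0],
    [-0.7, -0.44, 0, 0, 0.52, 0.03, 0]
  ]
}}

```text
time_s: 3.3
tool_pos: [0.6799, 0.0141, 0.3656]
tool_rot: [177.0, -16.3, 156.7]
force: [0.7, -11.8, -2.4]
grip_width: 0.0007
grasp_force: 0.0
```

Run:
```python
from cell import env,viewer
import cv2
from h import *
o=env.get_obs();print(o["time_s"],o["qpos"].round(3).tolist(),o["tool_pos"].round(4),o["tool_rot"].round(2))
print(R.from_euler("xyz",o["tool_rot"],degrees=True).as_matrix().round(3))
ims=[viewer.read_camera(c)[:,:,::-1] for c in ("side","wrist")]
cv2.imwrite("pics/a.png",cv2.resize(np.hstack(ims),(800,300)))
```

```text
3.3 [6.375, 36.521, -11.075, 40.188, -3.776, 117.04, 61.661] [0.6799 0.0141 0.3656] [176.99 -16.3  156.75]
[[-0.882  0.408 -0.237]
 [ 0.379  0.912  0.159]
 [ 0.281  0.05  -0.958]]
```

View pics/a.png

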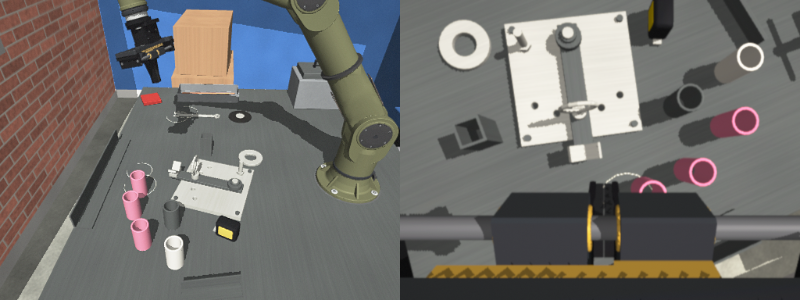

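```bash
cat > kin.py <<'E'
import itertools
from h import *
from scipy.optimize import least_squares
D=[([-70.008,18.3905,-4.015,83.1068,1.295,78.54,-3.261],[.21364,.61393,.19461],[179.99,0,160.815]),
([-44.714,5.662,12.474,81.51,-.998,92.903,37.748],[.4836,.2853,.3451],[-179.91,.21,160.1]),
([6.375,36.521,-11.075,40.188,-3.776,117.04,61.661],[.6799,.0141,.3656],[176.99,-16.3,156.75])]
E=lambda a,q:R.from_euler(a,q,degrees=True).as_matrix()
def fk(q,p,s):
    h,L1,e1,L2,e2,w,L3=p; z=np.array([0,0,1.]);x=np.array([1.,0,0])
    M=E("z",s[0]*q[0]);P=h*z
    M=M@E("y",q[1]);P=P+M@(L1*z)
    M=M@E("z",s[1]*q[2]);P=P+M@(e1*x)
    M=M@E("y",q[3]);P=P+M@(L2*z+e2*x)
    M=M@E("z",s[2]*q[4])@E("y",q[5]);P=P+M@(w*x+L3*z)
    return P,M@E("z",s[3]*q[6])
def fit():
    best=None
    for s in itertools.product([1,-1],repeat=4):
        if s[0]>0: continue
        f=lambda p:np.r_[np.concatenate([fk(q,p,s)[0]-t for q,t,_ in D]),.003*(p-p0)]
        p0=np.array([.33,.4,0,.4,0,.0,.3])
        r=least_squares(f,p0)
        er=[np.degrees((R.from_matrix(fk(q,r.x,s)[1]).inv()*R.from_euler("xyz",o,degrees=True)).magnitude()) for q,_,o in D]
        # rotation offset about z constant
        if best is None or r.cost<best[0]: best=(r.cost,r.x,s,er,f(r.x)[:9])
    return best
LO=np.array([-163.93,-17.29,-79.2,3.27,-89.18,5.43,-154.24]);HI=np.array([163.93,119.83,71.16,140.29,269.18,117.66,154.24])
def ik(P,M,p,s,off,q0):
    f=lambda q:np.r_[(fk(q,p,s)[0]-P)*10,(R.from_matrix(M).inv()*R.from_matrix(fk(q,p,s)[1]@off)).as_rotvec(),1e-4*(q-q0)]
    return least_squares(f,np.clip(q0,LO+1,HI-1),bounds=(LO+.3,HI-.3))
E
python3 - <<'E'
from kin import *
b=fit();print(b[0],b[1].round(3),b[2],np.round(b[3],2),b[4].round(4))
p,s=b[1],b[2]
off=fk(D[0][0],p,s)[1].T@E("xyz",D[0][2]);print(off.round(3))
for q,_,o in D: print((fk(q,p,s)[1]@off-E("xyz",o)).round(2).tolist())
yj=-15.2
for side,t in [(-1,45),(-1,30),(-1,60),(1,30),(1,45),(1,60)]:   # -1: pointing inward (from far), 1: outward
  for flip in (0,180):
    M=E("z",180+yj)@E("x",180)@E("y",-side*t)@E("z",flip)
    J=np.array([.4274,.0779,0])
    for name,rel in [("ins",[.15+side*.018,0,.074]),("pre",[.15+side*(.018-.057),0,.131])]:
      P=J+E("z",yj)@np.array(rel); res=[]
      for q0 in (D[2][0],D[1][0],[-5,60,0,90,0,60,-75],[-5,60,0,90,180,60,75],[-5,20,40,100,90,60,0],[-5,20,-40,100,-60,60,0],[-5,60,0,60,0,110,100],[-5,20,0,120,0,20,-100]):
        r=ik(P,M,p,s,off,np.array(q0)); e=r.fun
        res.append((np.linalg.norm(e[:3])*100,np.degrees(np.linalg.norm(e[3:6])),r.x.round(0).tolist()))
      print(side,t,flip,name,min(res,key=lambda v:v[0]/3+v[1]))
E
```

```text
0.0007125680135192341 [ 0.109  0.403  0.013  0.514 -0.044  0.002  0.235] (-1, -1, -1, 1) [96.52 14.5  33.32] [-0.0258  0.0079 -0.0002 -0.0145  0.022   0.0001 -0.      0.0006  0.    ]
[[-0.114 -0.994 -0.   ]
 [ 0.994 -0.114  0.   ]
 [-0.    -0.     1.   ]]
[[0.0, 0.0, 0.0], [-0.0, 0.0, 0.0], [-0.0, -0.0, 0.0]]
[[1.15, 0.64, 0.0], [0.64, -1.15, -0.0], [0.0, 0.01, 0.0]]
[[1.76, 0.01, 0.0], [0.08, -1.79, 0.0], [-0.42, -0.3, -0.0]]
-1 45 0 ins (np.float64(0.0006051312415882415), np.float64(0.0011123853248902037), [3.0, 35.0, -4.0, 83.0, -10.0, 106.0, -81.0])
-1 45 0 pre (np.float64(0.0009925100117849782), np.float64(0.001815901587900451), [4.0, 40.0, -4.0, 68.0, -9.0, 116.0, -80.0])
-1 45 180 ins (np.float64(0.0008307388868504914), np.float64(0.0010427310894413613), [0.0, 35.0, -1.0, 83.0, -11.0, 106.0, 98.0])
-1 45 180 pre (np.float64(0.00046318333426330534), np.float64(0.0005112968130572842), [2.0, 40.0, -1.0, 68.0, -11.0, 116.0, 99.0])
-1 30 0 ins (np.float64(0.0005764772373895383), np.float64(0.0005470918352790568), [0.0, 26.0, -2.0, 90.0, -7.0, 93.0, -81.0])
-1 30 0 pre (np.float64(0
[... 1697 characters left out ...]
47681969476), [53.0, -4.0, -62.0, 129.0, 52.0, 18.0, 154.0])
1 45 180 pre (np.float64(0.002874627414484025), np.float64(0.010224448748017985), [2.0, -15.0, -14.0, 133.0, 40.0, 26.0, 143.0])
1 60 0 ins (np.float64(0.0016531022875872832), np.float64(0.00609259611803274), [-30.0, -2.0, 17.0, 135.0, 112.0, 26.0, 32.0])
1 60 0 pre (np.float64(0.0010192292915833531), np.float64(0.002248215486400565), [-33.0, -16.0, 15.0, 140.0, 92.0, 31.0, 11.0])
1 60 180 ins (np.float64(0.0022300414865191716), np.float64(0.006998766372481798), [-9.0, -2.0, -4.0, 135.0, 112.0, 26.0, -147.0])
1 60 180 pre (np.float64(7.535540449971401), np.float64(4.710421228591717), [22.0, -17.0, -37.0, 140.0, 95.0, 22.0, -154.0])
```

Call:
{"method": "apply_moves", "body": {
  "moves": [
    [-0.15, 0, 0.15, 0, 0, 0, 0],
    [-0.3, 0, 0.3, 0, 0, 0, 0],
    [-0.4, 0, 0.4, 0, 0, 0, 0],
    [-0.5, 0, 0.5, 0, 0, 0, 0],
    [-0.5, 0, 0.5, 0, 0, 0, 0],
    [-0.5, 0, 0.5, 0, 0, 0, 0],
    [-0.5, 0, 0.5, 0, 0, 0, 0]
  ]
}}

```text
time_s: 4.1
tool_pos: [0.7416, 0.0307, 0.243]
tool_rot: [175.0, -17.1, 160.3]
force: [0.2, 0.9, 1.0]
grip_width: 0.0001
grasp_force: 0.0
```

```bash
cat > st.py <<'E'
from cell import env
from h import *
import sys
J=np.array([.4274,.0779,0]);E=lambda a,q:R.from_euler(a,q,degrees=True).as_matrix()
o=env.get_obs();M=E("xyz",o["tool_rot"]);P=o["tool_pos"]
print(round(o["time_s"],2),o["qpos"].round(1).tolist(),"force",o["force"].round(1))
def rep(yj=-15.2,t=45):
    A=E("z",yj);print("jig mm",((P-J)@A*1000).round(1),"toolz in jig",(M[:,2]@A).round(3),"tool y",(M[:,1]@A).round(3))
def move(rel,yj=-15.2,t=45):
    Pt=J+E("z",yj)@np.array(rel);Mt=E("z",180+yj)@E("x",180)@E("y",t)
    print("shift/0.2",(M.T@(Pt-P)/.2).round(3),"turn/1.5",(R.from_matrix(M.T@Mt).as_rotvec()/1.5).round(3))
E
python3 -c "
from st import *
rep();move([.189,0,.131])"
```

```text
4.1 [6.4, 45.2, -13.7, 40.8, -2.0, 108.5, 64.7] force [0.2 0.9 1. ]
jig mm [315.6  36.8 243. ] toolz in jig [-0.285  0.11  -0.952] tool y [0.104 0.991 0.083]
shift/0.2 [ 0.425 -0.295  0.694] turn/1.5 [ 0.084  0.326 -0.031]
```

Call:
{"method": "apply_moves", "body": {
  "moves": [
    [0.06, -0.04, 0.1, 0.02, 0.0, 0, 0],
    [0.12, -0.08, 0.2, 0.04, 0.05, -0.01, 0],
    [0.18, -0.13, 0.3, 0.06, 0.1, -0.02, 0],
    [0.24, -0.17, 0.4, 0.08, 0.15, -0.03, 0],
    [0.3, -0.21, 0.5, 0.084, 0.2, -0.03, 0],
    [0.36, -0.25, 0.6, 0.084, 0.25, -0.03, 0],
    [0.425, -0.295, 0.69, 0.084, 0.3, -0.03, 0],
    [0.425, -0.295, 0.69, 0.084, 0.326, -0.03, 0],
    [0.425, -0.295, 0.69, 0.084, 0.326, -0.03, 0],
    [0.425, -0.295, 0.69, 0.084, 0.326, -0.03, 0]
  ]
}}

```text
time_s: 5.1
tool_pos: [0.5995, 0.029, 0.1212]
tool_rot: [179.7, -44.0, 164.5]
force: [0.7, 0.2, -0.2]
grip_width: 0.0005
grasp_force: 0.0
```

```bash
python3 -c "
from st import *
rep();move([.189,0,.131])
from cell import viewer,boxes_of
import cv2
s=viewer.read_camera('side')[150:300,180:330,::-1];w=viewer.read_camera('wrist')[:,:,::-1]
cv2.imwrite('pics/b.png',np.hstack([cv2.resize(s,(400,400),interpolation=cv2.INTER_CUBIC),cv2.resize(w,(400,300))] if 0 else [cv2.resize(s,(384,384),interpolation=cv2.INTER_CUBIC),cv2.resize(w,(416,312))[:].repeat(1,0) if 0 else cv2.copyMakeBorder(cv2.resize(w,(416,312)),0,72,0,0,0)]))
S=viewer.get_calibration('side');W=viewer.get_calibration('wrist')
c=J+E('z',-15.2)@[.15,0,0]
for z in (.064,.12):print(z,proj(S,c+[0,0,z]),proj(W,c+[0,0,z]))
print(proj(S,P),proj(W,P))
"
```

```text
5.1 [7.5, 52.8, -13.4, 52.1, -4.0, 117.6, 69.2] force [ 0.7  0.2 -0.2]
jig mm [178.9  -2.1 121.2] toolz in jig [-0.695  0.008 -0.719] tool y [0.009 1.    0.003]
shift/0.2 [-0.002  0.011 -0.07 ] turn/1.5 [ 0.005  0.011 -0.003]
0.064 [[249.30315722 217.61606396]] [[262.41446927 221.47090174]]
0.12 [[248.96190063 202.37089263]] [[263.21643068 187.08081907]]
[[239.45195509 199.57797692]] [[260.29167457 228.36134371]]
```

View pics/b.png

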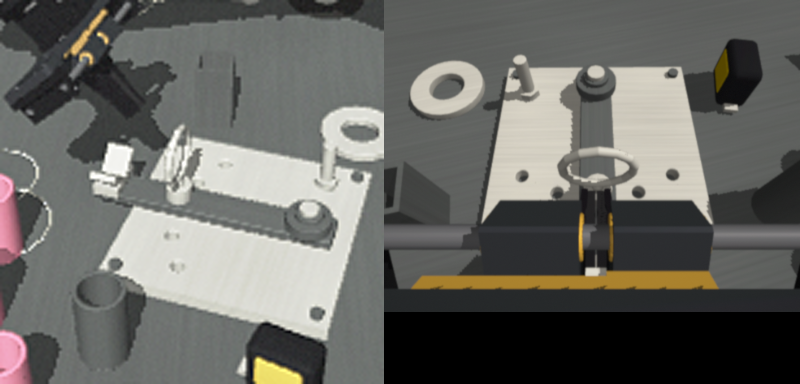

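Call:
{"method": "apply_moves", "body": {
  "moves": [
    [0, 0.01, 0.03, 0, 0, 0, 0],
    [0, 0.01, 0.06, 0, 0, 0, 0],
    [0, 0.01, 0.09, 0, 0, 0, 0],
    [0, 0.01, 0.12, 0, 0, 0, 0],
    [0, 0.01, 0.15, 0, 0, 0, 0],
    [0, 0.01, 0.18, 0, 0, 0, 0],
    [0, 0.01, 0.21, 0, 0, 0, 0],
    [0, 0.01, 0.21, 0, 0, 0, 0]
  ]
}}

```text
time_s: 6.0
tool_pos: [0.5705, 0.039, 0.0895]
tool_rot: [179.9, -44.2, 164.4]
force: [0.2, 0.2, -0.1]
grip_width: 0.0005
grasp_force: 0.0
```

```bash
python3 -c "
from st import *
rep();move([.132,0,.074])"
```

```text
6.0 [7.9, 50.4, -13.7, 60.4, -4.1, 112.0, 69.3] force [ 0.2  0.2 -0.1]
jig mm [ 1.483e+02 -1.000e-01  8.950e+01] toolz in jig [-0.697  0.007 -0.717] tool y [0.008 1.    0.002]
shift/0.2 [ 0.004 -0.     0.112] turn/1.5 [ 0.004  0.009 -0.003]
```

No contact; continue inserting.

Call:
{"method": "apply_moves", "body": {
  "moves": [
    [0, 0, 0.03, 0, 0, 0, 0],
    [0, 0, 0.06, 0, 0, 0, 0],
    [0, 0, 0.09, 0, 0, 0, 0],
    [0, 0, 0.11, 0, 0, 0, 0],
    [0, 0, 0.11, 0, 0, 0, 0]
  ]
}}

```text
time_s: 6.5
tool_pos: [0.5559, 0.0431, 0.0739]
tool_rot: [179.9, -44.2, 164.4]
force: [0.7, 0.7, 0.6]
grip_width: 0.0002
grasp_force: 0.0
```

```bash
python3 -c "
from st import *
rep()
print('up 10mm',(M.T@[0,0,.01]/.2).round(4))
from cell import viewer
import cv2
s=viewer.read_camera('side')[150:300,180:330,::-1];w=viewer.read_camera('wrist')[150:350,160:360,::-1]
cv2.imwrite('pics/c.png',np.hstack([cv2.resize(k,(390,390),interpolation=cv2.INTER_CUBIC) for k in (s,w)]))"
```

```text
6.5 [8.1, 49.3, -13.9, 64.2, -4.1, 109.3, 69.5] force [0.7 0.7 0.6]
jig mm [1.331e+02 1.000e-01 7.390e+01] toolz in jig [-0.697  0.007 -0.717] tool y [0.008 1.    0.002]
up 10mm [ 0.0348  0.0001 -0.0359]
```

View pics/c.png

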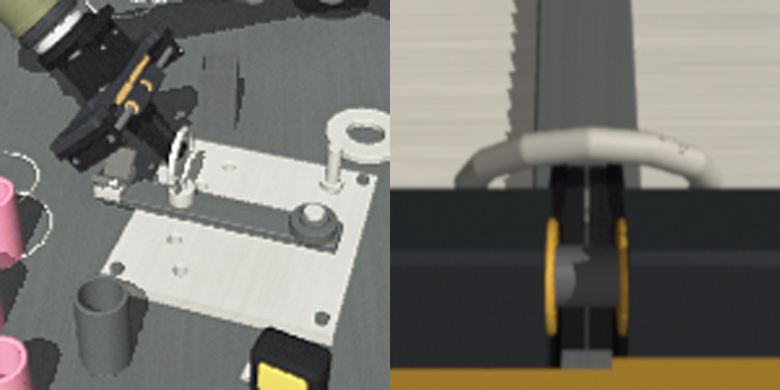

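Call:
{"method": "apply_moves", "body": {
  "moves": [
    [0.012, 0, -0.012, 0, 0, 0, 0],
    [0.024, 0, -0.024, 0, 0, 0, 0],
    [0.035, 0, -0.036, 0, 0, 0, 0],
    [0.042, 0, -0.043, 0, 0, 0, 0],
    [0.049, 0, -0.05, 0, 0, 0, 0],
    [0.056, 0, -0.057, 0, 0, 0, 0],
    [0.063, 0, -0.064, 0, 0, 0, 0],
    [0.063, 0, -0.064, 0, 0, 0, 0]
  ]
}}

```text
time_s: 7.4
tool_pos: [0.5572, 0.0429, 0.092]
tool_rot: [179.8, -44.0, 164.4]
force: [5.4, 0.2, -7.3]
grip_width: 0.0005
grasp_force: 4.3
```

```bash
python3 -c "
from st import *
rep()"
```

```text
7.4 [8.1, 48.4, -14.0, 63.5, -4.3, 110.7, 69.2] force [ 5.4  0.2 -7.3]
jig mm [134.5   0.2  92. ] toolz in jig [-0.695  0.008 -0.719] tool y [0.009 1.    0.002]
```

Call:
{"method": "apply_moves", "body": {
  "moves": [
    [0.01, 0, -0.01, 0, 0, 0, 0],
    [0.02, 0, -0.02, 0, 0, 0, 0],
    [0.03, 0, -0.03, 0, 0, 0, 0],
    [0.04, 0, -0.04, 0, 0, 0, 0],
    [0.047, 0, -0.05, 0, 0, 0, 0],
    [0.047, 0, -0.05, 0, 0, 0, 0],
    [0.047, 0, -0.05, 0, 0, 0, 0]
  ]
}}

```text
time_s: 8.1
tool_pos: [0.5572, 0.0429, 0.1052]
tool_rot: [179.8, -44.0, 164.4]
force: [6.2, -0.4, -9.3]
grip_width: 0.0006
grasp_force: 5.0
```

```bash
python3 -c "
from st import *
rep()
from cell import viewer
import cv2
s=viewer.read_camera('side')[150:300,180:330,::-1]
cv2.imwrite('pics/d.png',cv2.resize(s,(600,600),interpolation=cv2.INTER_CUBIC))
A=E('z',-15.2);q=(P-J)@A;Mj=A.T@M
for a in (2,4,6,8,10,12,14,16,18):
    B=E('z',a); print(a,(Mj.T@(B@q-q)/.2).round(4).tolist(),(R.from_matrix(Mj.T@B@Mj).as_rotvec()/1.5).round(4).tolist())
"
```

```text
8.1 [8.1, 47.8, -14.0, 63.0, -4.5, 111.8, 68.9] force [ 6.2 -0.4 -9.3]
jig mm [134.4   0.2 105.2] toolz in jig [-0.695  0.007 -0.719] tool y [0.009 1.    0.002]
2 [0.0004, 0.0235, 0.0005] [0.0162, 0.0, -0.0167]
4 [0.0015, 0.0469, 0.0015] [0.0323, 0.0001, -0.0335]
6 [0.0031, 0.0702, 0.0032] [0.0485, 0.0001, -0.0502]
8 [0.0053, 0.0935, 0.0054] [0.0647, 0.0002, -0.0669]
10 [0.008, 0.1166, 0.0081] [0.0809, 0.0002, -0.0837]
12 [0.0114, 0.1396, 0.0114] [0.097, 0.0003, -0.1004]
14 [0.0153, 0.1624, 0.0153] [0.1132, 0.0003, -0.1171]
16 [0.0198, 0.185, 0.0197] [0.1294, 0.0004, -0.1338]
18 [0.0249, 0.2074, 0.0246] [0.1456, 0.0004, -0.1506]
```

View pics/d.png

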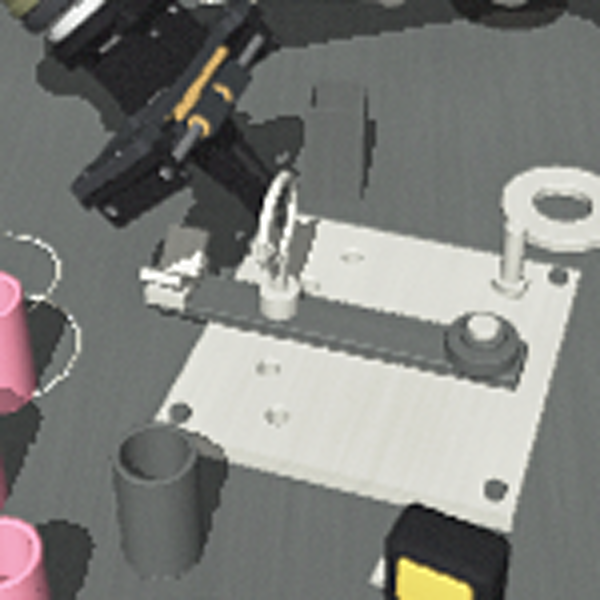

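Call:
{"method": "apply_moves", "body": {
  "moves": [
    [0.0, 0.012, 0.0, 0.008, 0, -0.008, 0],
    [0.0, 0.0235, 0.0005, 0.016, 0, -0.017, 0],
    [0.001, 0.035, 0.001, 0.024, 0, -0.025, 0],
    [0.0015, 0.047, 0.0015, 0.032, 0, -0.0335, 0],
    [0.002, 0.0585, 0.002, 0.04, 0, -0.042, 0],
    [0.003, 0.07, 0.003, 0.0485, 0, -0.05, 0],
    [0.004, 0.082, 0.004, 0.0565, 0, -0.0585, 0],
    [0.005, 0.0935, 0.005, 0.065, 0, -0.067, 0],
    [0.0065, 0.105, 0.0065, 0.073, 0, -0.075, 0],
    [0.008, 0.1165, 0.008, 0.081, 0, -0.0835, 0],
    [0.0095, 0.128, 0.0095, 0.089, 0, -0.092, 0],
    [0.0115, 0.1395, 0.0115, 0.097, 0, -0.1, 0],
    [0.013, 0.151, 0.013, 0.105, 0, -0.109, 0],
    [0.015, 0.1625, 0.015, 0.113, 0, -0.117, 0],
    [0.0175, 0.174, 0.0175, 0.121, 0, -0.1255, 0],
    [0.02, 0.185, 0.02, 0.1295, 0, -0.134, 0],
    [0.022, 0.196, 0.022, 0.1375, 0, -0.142, 0],
    [0.025, 0.2075, 0.0245, 0.1455, 0, -0.1505, 0],
    [0.025, 0.2075, 0.0245, 0.1455, 0, -0.1505, 0],
    [0.025, 0.2075, 0.0245, 0.1455, 0, -0.1505, 0]
  ]
}}

```text
time_s: 10.15
tool_pos: [0.5616, 0.0851, 0.1052]
tool_rot: [179.8, -44.0, -177.5]
force: [5.8, -0.3, -8.4]
grip_width: 0.0005
grasp_force: 5.1
```

```bash
python3 -c "
from st import *
rep();rep(2.8)
from cell import viewer,masks_of
import cv2
im=viewer.read_camera('top');b=im[150:230,200:300,::-1];s=viewer.read_camera('side')[170:270,190:315,::-1]
cv2.imwrite('pics/e.png',np.hstack([cv2.resize(k,(400,320),interpolation=cv2.INTER_CUBIC) for k in (b,s)]))
print('down 10',(M.T@[0,0,-.01]/.2).round(4))
S=viewer.get_calibration('side')
for a in (-15.2,2.8):print(proj(S,[J+E('z',a)@[.15,0,z] for z in (.052,.146)]).round(1).tolist())
"
```

```text
10.15 [0.1, 50.5, -16.3, 58.5, 3.7, 115.6, 77.2] force [ 5.8 -0.3 -8.4]
jig mm [127.6  42.2 105.2] toolz in jig [-0.663 -0.208 -0.719] tool y [-0.302  0.953  0.002]
jig mm [134.4   0.7 105.2] toolz in jig [-0.695  0.007 -0.719] tool y [0.008 1.    0.002]
down 10 [-0.0347 -0.0001  0.036 ]
[[249.4, 220.8], [248.8, 194.9]]
[[246.4, 231.8], [245.6, 205.7]]
```

View pics/e.png

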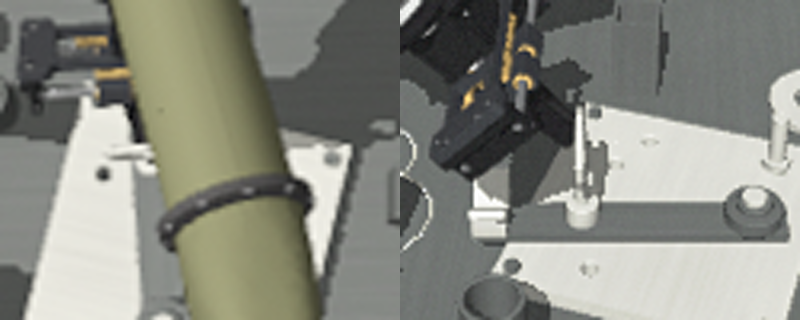

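Call:
{"method": "apply_moves", "body": {
  "moves": [
    [-0.0105, -0.001, 0.011, 0, 0, 0, 0],
    [-0.021, -0.002, 0.022, 0, 0, 0, 0],
    [-0.031, -0.002, 0.032, 0, 0, 0, 0],
    [-0.042, -0.002, 0.043, 0, 0, 0, 0],
    [-0.052, -0.002, 0.054, 0, 0, 0, 0],
    [-0.062, -0.002, 0.065, 0, 0, 0, 0],
    [-0.073, -0.002, 0.075, 0, 0, 0, 0],
    [-0.083, -0.002, 0.086, 0, 0, 0, 0],
    [-0.09, -0.002, 0.094, 0, 0, 0, 0],
    [-0.09, -0.002, 0.094, 0, 0, 0, 0],
    [-0.09, -0.002, 0.094, 0, 0, 0, 0]
  ]
}}

```text
time_s: 11.35
tool_pos: [0.5603, 0.0845, 0.0807]
tool_rot: [179.8, -44.2, -177.5]
force: [0.1, 0.2, 0.2]
grip_width: 0.0006
grasp_force: 0.0
```

```bash
python3 -c "
from st import *
rep(2.8)
from cell import viewer
import cv2
s=viewer.read_camera('side')[170:270,190:315,::-1];w=viewer.read_camera('wrist')[150:310,160:360,::-1]
cv2.imwrite('pics/f.png',np.hstack([cv2.resize(k,(400,320),interpolation=cv2.INTER_CUBIC) for k in (s,w)]))
"
```

```text
11.35 [0.1, 51.7, -16.2, 59.5, 4.0, 113.6, 77.4] force [0.1 0.2 0.2]
jig mm [1.331e+02 1.000e-01 8.070e+01] toolz in jig [-0.697  0.007 -0.717] tool y [0.008 1.    0.003]
```

View pics/f.png

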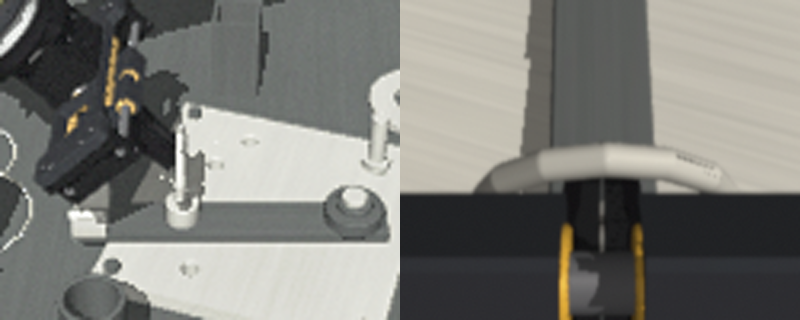

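Call:
{"method": "apply_moves", "body": {
  "moves": [
    [0.007, 0, -0.007, 0, 0, 0, 0],
    [0.014, 0, -0.014, 0, 0, 0, 0],
    [0.0175, 0, -0.018, 0, 0, 0, 0],
    [0.0175, 0, -0.018, 0, 0, 0, 0],
    [0.0175, 0, -0.018, 0, 0, 0, 0]
  ]
}}

```text
time_s: 11.95
tool_pos: [0.5613, 0.0845, 0.0846]
tool_rot: [179.8, -44.0, -177.5]
force: [2.3, 0.2, -3.7]
grip_width: 0.0005
grasp_force: 1.9
```

Call:
{"method": "apply_moves", "body": {
  "moves": [
    [-0.012, 0, 0.013, 0, 0, 0, 0],
    [-0.024, 0, 0.026, 0, 0, 0, 0],
    [-0.036, 0, 0.038, 0, 0, 0, 0],
    [-0.036, 0, 0.038, 0, 0, 0, 0],
    [-0.036, 0, 0.038, 0, 0, 0, 0]
  ]
}}

```text
time_s: 12.45
tool_pos: [0.5606, 0.0844, 0.0745]
tool_rot: [179.8, -44.1, -177.5]
force: [-0.8, -0.9, 0.3]
grip_width: 0.0009
grasp_force: 0.0
```

```bash
python3 -c "
from st import *
rep(2.8)"
```

```text
12.45 [0.1, 52.0, -16.1, 59.7, 4.1, 113.1, 77.5] force [-0.8 -0.9  0.3]
jig mm [133.4  -0.   74.5] toolz in jig [-0.696  0.007 -0.718] tool y [0.008 1.    0.002]
```

Call:
{"method": "apply_moves", "body": {
  "moves": [
    [0, 0, -0.02, 0, -0.005, 0, 0],
    [0, 0, -0.04, 0, -0.015, 0, 0],
    [0, 0, -0.06, 0, -0.025, 0, 0],
    [0, 0, -0.08, 0, -0.035, 0, 0],
    [0, 0, -0.1, 0, -0.05, 0, 0],
    [0, 0, -0.12, 0, -0.06, 0, 0],
    [0, 0, -0.12, 0, -0.06, 0, 0]
  ]
}}

```text
time_s: 13.15
tool_pos: [0.5781, 0.0852, 0.0931]
tool_rot: [179.8, -38.8, -177.6]
force: [-0.4, 0.2, 0.2]
grip_width: 0.0009
grasp_force: 0.0
```

```bash
python3 -c "
from st import *
rep(2.8);print((M.T@(E('z',2.8)@[.07,0,.072])/.2).round(3))"
```

```text
13.15 [0.4, 48.6, -16.4, 60.5, 4.5, 110.4, 77.6] force [-0.4  0.2  0.2]
jig mm [ 1.509e+02 -1.000e-01  9.310e+01] toolz in jig [-0.626  0.007 -0.78 ] tool y [0.008 1.    0.003]
[-0.048  0.004 -0.5  ]
```

Call:
{"method": "apply_moves", "body": {
  "moves": [
    [-0.003, 0, -0.03, 0, -0.005, 0, 0],
    [-0.006, 0, -0.06, 0, -0.01, 0, 0],
    [-0.01, 0, -0.1, 0, -0.02, 0, 0],
    [-0.015, 0, -0.16, 0, -0.05, 0, 0],
    [-0.025, 0, -0.25, 0, -0.09, 0, 0],
    [-0.035, 0, -0.35, 0, -0.13, 0, 0],
    [-0.045, 0, -0.45, 0, -0.18, 0, 0],
    [-0.048, 0, -0.5, 0, -0.2, 0, 0],
    [-0.048, 0, -0.5, 0, -0.2, 0, 0],
    [-0.048, 0, -0.5, 0, -0.2, 0, 0]
  ]
}}

```text
time_s: 14.15
tool_pos: [0.6474, 0.0876, 0.1633]
tool_rot: [179.9, -21.8, -177.6]
force: [-0.9, 1.3, -0.5]
grip_width: 0.0007
grasp_force: 0.0
```

```bash
python3 -c "
from st import *
rep(2.8)
from cell import viewer
import cv2
a=cv2.imread('pics/side0.png')[170:270,190:315];s=viewer.read_camera('side')[170:270,190:315,::-1]
cv2.imwrite('pics/g.png',np.hstack([cv2.resize(k,(400,320),interpolation=cv2.INTER_CUBIC) for k in (a,s)]))
"
```

```text
14.15 [0.7, 39.9, -16.8, 59.9, 6.3, 102.9, 78.2] force [-0.9  1.3 -0.5]
jig mm [220.2  -1.  163.3] toolz in jig [-0.371  0.005 -0.929] tool y [0.008 1.    0.002]
```

View pics/g.png

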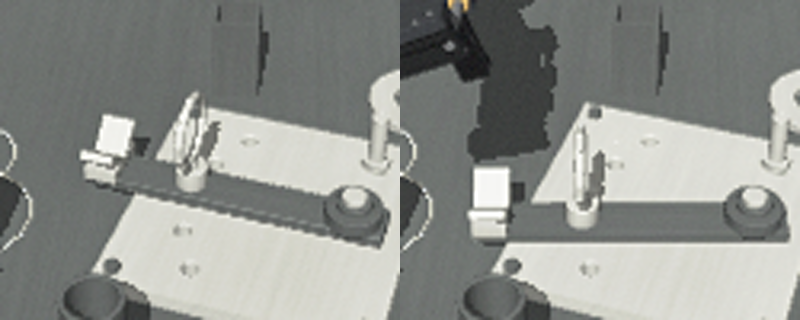

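```bash
python3 -c "
from cell import env
print(env.sign_off())"
```

```text
the job is handed in; nothing more can be done
None
```

I hooked the pull ring, lifted the index pin, swung the arm to the next hole on the round pipe's side (+18°), and lowered it until the pin dropped home. I then backed the fingers out clear of everything and handed the job in; no verdict came back. A gentle lift probe and the last side picture both agreed that the pin is seated. The forces read between moves stayed near 11 N at most while on the ring.

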